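Put a cup wheel away rim on rim with its mate

ROBOT

A 6-joint arm with a two-finger parallel gripper is mounted at the origin on the work surface. World frame = base frame: x ahead of the robot, y to its left, z up, the work surface at z = 0. Lengths are in m, angles in rad, forces in N, time in s.
With the tool pointing down it reaches from about 0.35 to 0.775 m from the base axis. Payload 7.3 kg.
Tool frame: the origin (TCP) lies at the very end of the fingers, on their centre line; the grasp point (between the pads) lies 19 mm behind it; z points along the fingers, y is the line along which they close (so a half turn about z gives the same grasp; the last joint's range is limited). The gripper opens to 92 mm and grips with 3 to 60 N. Pads are 19 mm wide; open, the fingers measure 130 mm over their backs; the gripper's body (75 mm by 190 mm) begins 47 mm behind the grasp point.
Start: joints at [-1.375, 0.342, 1.524, -0, 1.275, -0.146], TCP at [0.176, -0.495, 0.227] pointing down, gripper open.
Joint ranges: [-2.53, 2.53], [-0.77, 2.02], [0.04, 2.7], [-1, 4.14], [0.28, 2.66], [-3.11, 3.11]. Speed limits (rad/s): [2.57, 2.57, 3.14, 3.14, 3.14, 3.14].

INTERFACE

Orientations are given as [roll, pitch, yaw] about the fixed x, y, z axes, in that order (R = Rz(yaw) Ry(pitch) Rx(roll)).
In Python, from cell import robot, read_camera, get_calibration gives the robot as it stands. The module is installed in compiled form; this text tells all that it offers.
- The arm moves only by the tool send_rows, never from a script. Its argument "plan" is a list of rows, each a list of 2 entries, a list of its own where there are three numbers: the shift along the tool's x, y, z as a fraction of full scale, then the turn, a rotation vector about the tool's x, y, z as a fraction of full scale. A call has exactly 10 rows; each row shifts and turns the commanded pose from where the row before left it, along the tool's axes as they then stand; what a row does not reach is not made up. Full scale, the value 1, is 0.025 m for a shift and 90 degrees for a turn. A row lasts 1/8 s, in which the tool goes at most 62.5 mm and 10.7 degrees, less where a joint would pass 70% of its speed; a pose out of reach is approached as far as the arm can. A call with a number of a shift or a turn outside -1 to 1 is refused whole. A call with a gripper value outside its range is refused whole. "gripper" is the opening, from -1 (shut) to 1 (fully open), so that 0 is half open, set as the call begins (left out, the last holds). The fingers move at their own pace and stop on an object; "force" is the grip in N (left out, the last holds). Time passes only in rows, so rows that do not move let the fingers close, or fill a call up. It gives the time, the measured TCP pose, the force, the opening and the grip force at its end, in the units of the state.
- robot.observe(): the state, without advancing time (a new reading comes with each control period).
- read_camera(name): name is "side" or "top"; returns (picture, depth): 480x640x3 uint8, blue, green, red; 480x640 float32, m along the optical axis (not along the pixel's ray), 0 where there is no reading.
- get_calibration(name): a dict with "intrinsics" (3x3 intrinsics, pixels), "rvec" (rotation vector, rad) and "tvec" (3), from world to camera coordinates, as OpenCV has them. Camera axes: x right, y down, z forward; pixel columns grow to the right and rows downward; lengths in m; the calibration is good to about 2 mm. A picture is of the moment at which its call begins. get_calibration takes no time and is no camera call.
- robot.hand_in(): hands the job in; it is judged then, once.
The state is a dict: "time": time; "qpos": joint angles; "qvel": joint speeds; "joint_efforts": joint torques, N m; "tool_pos": TCP position; "tool_rot": TCP orientation; "contact_force": force on the tool from outside, world axes, zero at the start; "torque": the same for the moment, N m; "opening": finger opening in m; "grip_force": force on a finger pad.
Only numpy, scipy, OpenCV 4.12 (cv2) and the standard library are available. Lean on these libraries where they do the work, as an engineer would, in place of code of your own. Each camera call takes 0.05 s, during which the arm holds its last target. There are 200 camera calls.

TASK

Put the loose flaring cup grinding wheel away: pull the cabinet drawer open, set the wheel mouth-down on the single wheel that stands mouth-up in the drawer, so that the two sit squarely and flush rim on rim like the stored pair beside it, then let go and push the drawer fully shut without upsetting the stack. The wheels are brittle, so set it down gently, do not tip or drop it and do not slam the drawer; leave the stored pair together, and the small straight cup wheel and the oil bottle on the bench where they are.

Things in the scene. Friction and masses are not known exactly. Their poses are not given: they have to be found in the camera images.
- case_front (a point): middle of the top front edge of the fixed grey steel cabinet on the bench: 340 deep (x), 320 wide (y), 150 mm high, one drawer, front to the robot, turned up to 0.15 rad. This point is 150 mm above the bench, in the plane of the case's front; x axis into the cabinet (away from the robot), y along the front, z up
- drawer (a joint): opening of the cabinet's drawer in m: 0 fully shut, 0.22 fully out. It slides straight along the cabinet's -x, with about 1.5 N of friction, stays where it is left and starts 0.05 to 0.09 open. With the drawer 0.20 out, the axes of the wheels in it stand 60 to 120 mm out from the case's front.
- drawer_handle (a point): middle of the drawer's straight steel bar handle, 112 mm above the bench: bar 12 mm thick, 130 mm long along y, its centre line 45 mm in front of the drawer's flat front face (39 mm clear gap, open from above; supports 58 mm either side of the middle). x axis points into the cabinet, z up. Top edge of the drawer front: 138 mm above the bench.
- drawer_floor (a point): point on the drawer's inner floor at the middle of the foot of its front panel; the floor runs from here 300 mm along +x (into the cabinet) and 138 mm to either side, 22 mm above the bench; the drawer's sides are 55 mm high over the floor, far lower than its front. Axes as drawer_handle.
- loose_center (a point): the loose tan flaring cup wheel, mouth-down on the bench at the robot's right: 48 mm high, 0.2 to 0.35 kg; flat back 64 mm across (black paper disc, 15 mm bore) on top; from the back straight-sided (64 mm) for 18 mm, then flaring to the 94 mm rim, flat and 11 mm wide. This point: on the axis half-way up, 24 mm above the bench; z up, out of the back.
- loose_rim (a point): centre of the loose wheel's mouth, in the plane of the rim (its lowest face as it stands); z axis points up, out of its back
- mate_center (a point): the single wheel in the drawer, same shape and size as the loose one but standing mouth-up on its 64 mm back on the drawer floor, at the left or right of the drawer; on its axis half-way up, 24 mm above the floor; z up, out of its mouth. Mostly under the case's top, so hidden from above, until the drawer is pulled out.
- mate_rim (a point): centre of that wheel's mouth in the plane of its upward rim, 70 mm above the bench; z up
- pair_low_rim (a point): the stored pair's lower wheel, same shape and size, mouth-up on the drawer floor about 130 mm beside the single one: centre of its rim, 70 mm above the bench; z up
- pair_top_rim (a point): the stored pair's upper wheel, same shape and size, mouth-down on it, its back 118 mm above the bench: centre of its rim; z up. Leave this pair together.
- small_center (a point): small straight-sided tan cup wheel, 60 mm across and 34 mm high, mouth-down on the bench: on its axis half-way up; a bystander
- oil_center (a point): white oil bottle with red cap, 58 mm across and 140 mm high, upright on the bench: on its axis half-way up; a bystander
Not all that is in view belongs to the job. What is shaped like the part that bears loose_center but green is not meant.

How it is judged:
By the outcome, as a careful person would: the job done as asked, in the order asked, and still so for the second after the job is handed in, with the robot touching nothing.
It also fails if it takes over 70 s, if anything falls off the work surface, if the arm or the gripper's body presses on something with over 40 N, if the wrist force passes 120 N, or if a joint passes its speed limit or range.

## Working session

There is one attempt and no reset: what is moved stays moved. The work goes in short steps, Python scripts to look and compute and a tool call to move; the robot and the scene stay as the last step left them, time stands still between calls to the robot, and variables do not carry over. Pictures are saved under pics/ and viewed, at most 10 in all, crops included, and the job is handed in when it is done.

Besides the shell and the picture viewer there is one more tool, called in YAML: its name, and indented under it one key for each argument. send_rows: Moves the arm, as the interface text tells. Shift numbers are shares of 0.025 m and turn numbers shares of 90 degrees, none past 1 either way. Its arguments: {"type":"object","properties":{"plan":{"type":"array"},"gripper":{"type":"number"},"force":{"type":"number"}},"required":["plan"]}

```bash
mkdir -p pics
cat > h.py <<'E'
import numpy as np, cv2
from cell import robot, read_camera, get_calibration
def cam(n):
    c=get_calibration(n); R=cv2.Rodrigues(np.array(c["rvec"],float))[0]
    return np.array(c["intrinsics"]),R,np.array(c["tvec"],float).ravel()
def cloud(n,d):
    K,R,t=cam(n); v,u=np.mgrid[:480,:640]
    p=np.stack([(u-K[0,2])/K[0,0]*d,(v-K[1,2])/K[1,1]*d,d],-1)
    w=(p-t)@R; w[d==0]=np.nan
    return w
def shot(n):
    im,d=read_camera(n); return im,d,cloud(n,d)
def st():
    s=robot.observe()
    for k in ["time","qpos","tool_pos","tool_rot","contact_force","opening","grip_force"]: print(k,np.round(s[k],4))
    return s
E
python3 - <<'E'
from h import *
ims=[]
for n in ["top","side"]:
    im,d,w=shot(n); np.savez(n+"0.npz",im=im,d=d,w=w); cv2.imwrite(f"pics/{n}0.png",im)
    K,R,t=cam(n); print(n,-R.T@t, R[2])
st()
E
```

```text
top [ 0.30312922 -0.17730268  1.25484972] [ 0.1965003   0.00905149 -0.98046198]
side [0.34363664 1.05452055 0.90050007] [ 0.12705378 -0.83549454 -0.53460846]
time 0.1
qpos [-1.375   0.3426  1.5249 -0.      1.2754 -0.146 ]
tool_pos [ 0.1759 -0.4943  0.2261]
tool_rot [-3.1403e+00 -2.0000e-04  3.4170e-01]
contact_force [-0.2842  0.6804 -0.3796]
opening 0.092
grip_force 0.0
```

View pics/top0.png

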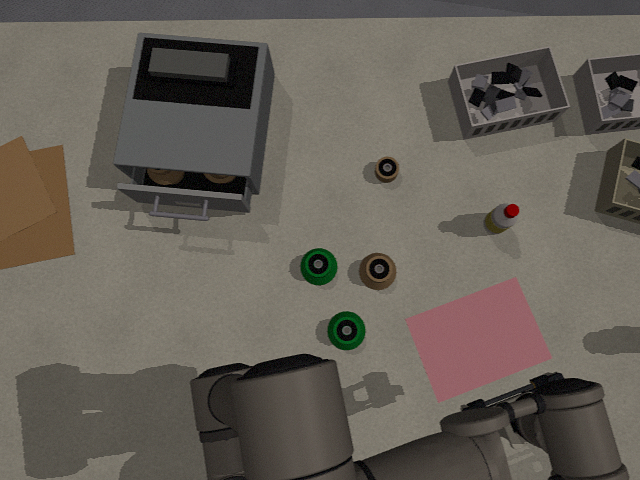

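View pics/side0.png

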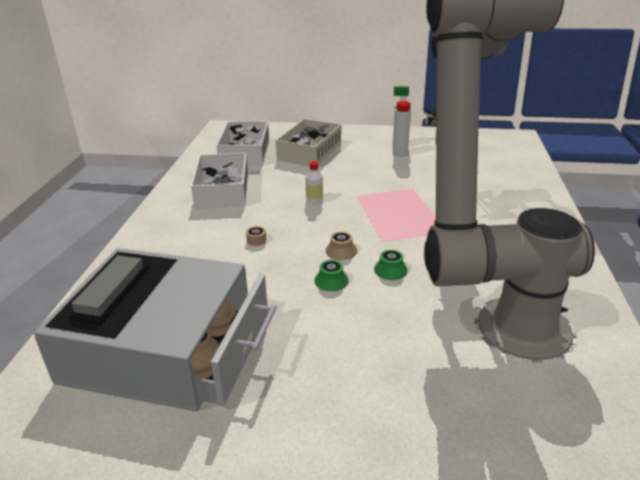

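The top view shows:
- **Tan flaring wheel:** (378,271), the loose wheel I want.
- **Could be mistaken for it:** green flaring wheels at (319,266) and (347,330), the small straight tan cup at (387,169), and the tan wheels in the drawer at (165,177) and (222,178).
- **Other items:** oil bottle at (505,218), drawer handle bar at about (180,212).

I choose the wheel at (378,271).

```bash
cat >> h.py <<'E'
def disc(w,zlo,zhi,c,r):
    "points of a height band near c; returns min enclosing circle centre, radius"
    m=(w[...,2]>zlo)&(w[...,2]<zhi)&(np.hypot(w[...,0]-c[0],w[...,1]-c[1])<r)
    q=w[m]; (x,y),rad=cv2.minEnclosingCircle(q[:,:2].astype(np.float32)); return np.round([x,y,rad,q[:,2].mean(),len(q)],4)
E
python3 - <<'E'
from h import *
f=np.load("top0.npz"); w=f["w"]; im=f["im"]
for n,(u,v) in dict(loose=(368,270),small=(380,168),oil=(511,211),g1=(309,266),g2=(337,330),handle=(180,214),fr=(180,190),casetop=(190,130),dev=(190,65),wl=(165,176),wr=(222,178),bench=(300,400)).items(): print(n,np.round(np.nanmedian(w[v-2:v+3,u-2:u+3].reshape(-1,3),0),4))
c=w[270,378]; print("loose top",disc(w,.042,.056,c,.06),"all",disc(w,.012,.056,c,.065))
m=np.zeros(w.shape[:2],bool); m[:215,100:290]=1
p=w[m&(w[...,2]>.142)&(w[...,2]<.158)]
r=cv2.minAreaRect((p[:,:2]*1000).astype(np.float32)); print("case",r,np.round(cv2.boxPoints(r)))
m=np.zeros(w.shape[:2],bool); m[195:225,140:220]=1
p=w[m&(w[...,2]>.1)&(w[...,2]<.122)]
r=cv2.minAreaRect((p[:,:2]*1000).astype(np.float32)); print("handle",len(p),r,np.round(cv2.boxPoints(r)))
for (a,b) in [((378,271),"loose")]:
    cr=im[120:350,260:420]
    cv2.imwrite("pics/crop.png",cv2.resize(cr,None,fx=2.4,fy=2.4,interpolation=2))
E
```

```text
loose [ 0.4622 -0.2547  0.0485]
small [ 0.7232 -0.291   0.0353]
oil [ 0.5826 -0.5754  0.14  ]
g1 [ 0.4732 -0.113   0.0486]
g2 [ 0.3208 -0.1794  0.0489]
handle [0.5869 0.1873 0.1164]
fr [0.6396 0.1824 0.1369]
casetop [0.7805 0.1602 0.1507]
dev [0.9241 0.1574 0.1883]
wl [0.6865 0.232  0.0957]
wr [0.6907 0.103  0.0647]
bench [ 0.2452 -0.1425  0.7539]
loose top [ 4.662e-01 -2.797e-01  3.230e-02  4.800e-02  5.210e+02] all [ 4.652e-01 -2.801e-01  4.350e-02  3.720e-02  8.750e+02]
case ((825.3427734375, 165.17205810546875), (322.03350830078125, 395.7752990722656), 84.04906463623047) [[ 612.   26.]
 [1005.  -15.]
 [1039.  305.]
 [ 645.  346.]]
handle 586 ((604.5623779296875, 188.2576141357422), (184.93304443359375, 53.48214340209961), 84.24443054199219) [[569.  99.]
 [622.  94.]
 [640. 278.]
 [587. 283.]]
```

View pics/crop.png

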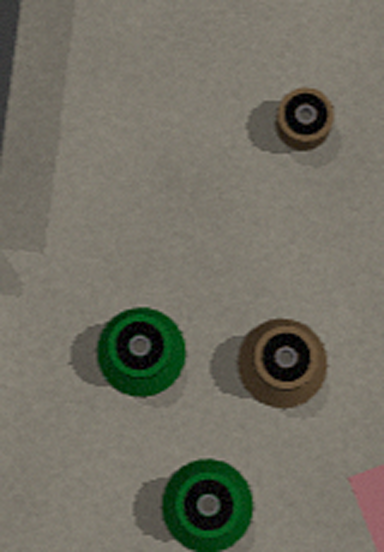

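The crop shows the tan flaring wheel at crop (285,357), separate from the two green ones and clearly bigger than the small cup. Its back measures a 32 mm radius at z 0.048, which fits the description.

Run:
```python
from h import *
f=np.load("top0.npz"); w=f["w"]
m=np.zeros(w.shape[:2],bool); m[:170,100:290]=1
p=w[m&(w[...,2]>.145)&(w[...,2]<.157)]
r=cv2.minAreaRect((p[:,:2]*1000).astype(np.float32)); print("case",r,np.round(cv2.boxPoints(r)))
# bar: points with z .1-.122, bar pixels below the drawer front
m=np.zeros(w.shape[:2],bool); m[190:225,140:225]=1
p=w[m&(w[...,2]>.108)&(w[...,2]<.122)]
for yaw in [-.104]:
    ex=np.array([np.cos(yaw),np.sin(yaw)]); ey=np.array([-ex[1],ex[0]])
    X=p[:,:2]@ex; Y=p[:,:2]@ey
    h,e=np.histogram(X,np.arange(.53,.65,.004)); print(list(zip(np.round(e,3),h)))
    b=X<X.min()+.02
    print("bar X",np.percentile(X[b],[2,50,98]),"Y",np.percentile(Y[b],[1,99]),np.polyfit(Y[b],X[b],1))
st=robot.observe()
```

```text
case ((851.6824340820312, 162.08985900878906), (321.78948974609375, 342.7066650390625), 84.12580871582031) [[ 665.   20.]
 [1006.  -15.]
 [1039.  305.]
 [ 698.  340.]]
[(np.float64(0.53), np.int64(0)), (np.float64(0.534), np.int64(0)), (np.float64(0.538), np.int64(0)), (np.float64(0.542), np.int64(0)), (np.float64(0.546), np.int64(0)), (np.float64(0.55), np.int64(0)), (np.float64(0.554), np.int64(82)), (np.float64(0.558), np.int64(102)), (np.float64(0.562), np.int64(90)), (np.float64(0.566), np.int64(37)), (np.float64(0.57), np.int64(15)), (np.float64(0.574), np.int64(14)), (np.float64(0.578), np.int64(14)), (np.float64(0.582), np.int64(17)), (np.float64(0.586), np.int64(12)), (np.float64(0.59), np.int64(14)), (np.float64(0.594), np.int64(18)), (np.float64(0.598), np.int64(14)), (np.float64(0.602), np.int64(16)), (np.float64(0.606), np.int64(125)), (np.float64(0.61), np.int64(0)), (np.float64(0.614), np.int64(0)), (np.float64(0.618), np.int64(0)), (np.float64(0.622), np.int64(0)), (np.float64(0.626), np.int64(0)), (np.float64(0.63), np.int64(0)), (np.float64(0.634), np.int64(0)), (np.float64(0.638), np.int64(0)), (np.float64(0.642), np.int64(0))]
bar X [0.55571739 0.56110226 0.57264566] Y [0.18020038 0.31750793] [-0.00127215  0.56202929]
```

The handle middle is at about (0.5835, 0.190), the cabinet yaw is -0.1025 rad and the drawer is about 0.053 m open. I'll go above the handle first.

send_rows:
  plan:
    - [[1, -0.83, 0], [0, 0, 0]]
    - [[1, -0.83, 0], [0, 0, 0]]
    - [[1, -0.83, 0], [0, 0, 0]]
    - [[1, -0.83, 0], [0, 0, 0]]
    - [[1, -0.83, 0], [0, 0, 0]]
    - [[1, -0.83, 0], [0, 0, 0]]
    - [[1, -0.83, 0], [0, 0, 0]]
    - [[1, -0.83, 0], [0, 0, 0]]
    - [[1, -0.83, 0], [0, 0, 0]]
    - [[1, -0.83, 0], [0, 0, 0]]
  gripper: -0.48

```text
time: 1.35
tool_pos: [0.3423, -0.2143, 0.2265]
tool_rot: [-3.141, 0.0, 0.342]
contact_force: [0.1, -1.2, -0.6]
opening: 0.0238
grip_force: 0.0
```

send_rows:
  plan:
    - [[1, -0.83, 0], [0, 0, 0]]
    - [[1, -0.83, 0], [0, 0, 0]]
    - [[1, -0.83, 0], [0, 0, 0]]
    - [[1, -0.83, 0], [0, 0, 0]]
    - [[1, -0.83, 0], [0, 0, 0]]
    - [[1, -0.83, 0], [0, 0, 0]]
    - [[1, -0.83, 0], [0, 0, 0]]
    - [[1, -0.83, 0], [0, 0, 0]]
    - [[1, -0.83, 0], [0, 0, 0]]
    - [[1, -0.83, 0], [0, 0, 0]]

```text
time: 2.6
tool_pos: [0.5082, 0.065, 0.2263]
tool_rot: [-3.141, 0.001, 0.342]
contact_force: [-0.4, -0.6, -0.7]
opening: 0.024
grip_force: 0.0
```

send_rows:
  plan:
    - [[0.9, -0.75, 0], [0, 0, 0]]
    - [[0.9, -0.75, 0], [0, 0, 0]]
    - [[0.9, -0.75, 0], [0, 0, 0]]
    - [[0.9, -0.75, 0], [0, 0, 0]]
    - [[0.9, -0.75, 0], [0, 0, 0]]
    - [[0, 0, 0], [0, 0, -0.1]]
    - [[0, 0, 0], [0, 0, -0.1]]
    - [[0, 0, 0], [0, 0, -0.1]]
    - [[0, 0, 0], [0, 0, -0.1]]
    - [[0, 0, 0], [0, 0, -0.1]]

```text
time: 3.85
tool_pos: [0.5823, 0.1899, 0.2261]
tool_rot: [-3.141, 0.001, 1.132]
contact_force: [-0.4, -0.0, -1.4]
opening: 0.0239
grip_force: 0.0
```

send_rows:
  plan:
    - [[0, 0, 0], [0, 0, -0.1]]
    - [[0, 0, 0], [0, 0, -0.1]]
    - [[0, 0, 0], [0, 0, -0.017]]
    - [[0, 0, 0.6], [0, 0, 0]]
    - [[0, 0, 0.6], [0, 0, 0]]
    - [[0, 0, 0.6], [0, 0, 0]]
    - [[0, 0, 0], [0, 0, 0]]
    - [[0, 0, 0], [0, 0, 0]]
    - [[0, 0, 0], [0, 0, 0]]
    - [[0, 0, 0], [0, 0, 0]]

```text
time: 5.1
tool_pos: [0.5828, 0.19, 0.1822]
tool_rot: [3.141, -0.0, 1.468]
contact_force: [0.9, 0.0, -0.9]
opening: 0.0238
grip_force: 0.0
```

send_rows:
  plan:
    - [[0, 0, 0.4], [0, 0, 0]]
    - [[0, 0, 0.4], [0, 0, 0]]
    - [[0, 0, 0.4], [0, 0, 0]]
    - [[0, 0, 0.4], [0, 0, 0]]
    - [[0, 0, 0.4], [0, 0, 0]]
    - [[0, 0, 0.4], [0, 0, 0]]
    - [[0, 0, 0.4], [0, 0, 0]]
    - [[0, 0, 0.4], [0, 0, 0]]
    - [[0, 0, 0.15], [0, 0, 0]]
    - [[0, 0, 0], [0, 0, 0]]

```text
time: 6.35
tool_pos: [0.5825, 0.1899, 0.0977]
tool_rot: [-3.141, 0.0, 1.468]
contact_force: [0.4, -0.1, -0.3]
opening: 0.0232
grip_force: 0.0
```

send_rows:
  plan:
    - [[0, 0, 0], [0, 0, 0]]
    - [[0, 0, 0], [0, 0, 0]]
    - [[0, 0, 0], [0, 0, 0]]
    - [[0, 0, 0], [0, 0, 0]]
    - [[0, 0, 0], [0, 0, 0]]
    - [[0, 0, 0], [0, 0, 0]]
    - [[0, 0, 0], [0, 0, 0]]
    - [[0, 0, 0], [0, 0, 0]]
    - [[0, 0, 0], [0, 0, 0]]
    - [[0, 0, 0], [0, 0, 0]]
  gripper: -1
  force: 20

```text
time: 7.6
tool_pos: [0.5829, 0.19, 0.0984]
tool_rot: [3.14, -0.0, 1.468]
contact_force: [1.7, 0.1, 5.6]
opening: 0.0113
grip_force: 20.0
```

send_rows:
  plan:
    - [[0, -0.1, 0], [0, 0, 0]]
    - [[0, -0.2, 0], [0, 0, 0]]
    - [[0, -0.3, 0], [0, 0, 0]]
    - [[0, -0.35, 0], [0, 0, 0]]
    - [[0, -0.35, 0], [0, 0, 0]]
    - [[0, -0.35, 0], [0, 0, 0]]
    - [[0, -0.35, 0], [0, 0, 0]]
    - [[0, -0.35, 0], [0, 0, 0]]
    - [[0, -0.35, 0], [0, 0, 0]]
    - [[0, -0.35, 0], [0, 0, 0]]

```text
time: 8.85
tool_pos: [0.5068, 0.1979, 0.0984]
tool_rot: [3.14, -0.0, 1.468]
contact_force: [2.5, -0.3, 5.7]
opening: 0.0111
grip_force: 20.0
```

send_rows:
  plan:
    - [[0, -0.35, 0], [0, 0, 0]]
    - [[0, -0.35, 0], [0, 0, 0]]
    - [[0, -0.35, 0], [0, 0, 0]]
    - [[0, -0.35, 0], [0, 0, 0]]
    - [[0, -0.35, 0], [0, 0, 0]]
    - [[0, -0.35, 0], [0, 0, 0]]
    - [[0, -0.35, 0], [0, 0, 0]]
    - [[0, -0.3, 0], [0, 0, 0]]
    - [[0, -0.2, 0], [0, 0, 0]]
    - [[0, 0, 0], [0, 0, 0]]

```text
time: 10.1
tool_pos: [0.4326, 0.2056, 0.0984]
tool_rot: [-3.141, -0.0, 1.468]
contact_force: [-2.7, 0.9, 9.3]
opening: 0.0114
grip_force: 20.0
```

send_rows:
  plan:
    - [[0, 0, 0], [0, 0, 0]]
    - [[0, 0, 0], [0, 0, 0]]
    - [[0, 0, 0], [0, 0, 0]]
    - [[0, 0, 0], [0, 0, 0]]
    - [[0, 0, -0.4], [0, 0, 0]]
    - [[0, 0, -0.6], [0, 0, 0]]
    - [[0, 0, -0.8], [0, 0, 0]]
    - [[0, 0, -1], [0, 0, 0]]
    - [[0, 0, -1], [0, 0, 0.1]]
    - [[0, 0, -1], [0, 0, 0.1]]
  gripper: -0.48

```text
time: 11.35
tool_pos: [0.4333, 0.2053, 0.2195]
tool_rot: [3.141, -0.0, 1.149]
contact_force: [-0.1, 0.2, 1.1]
opening: 0.0236
grip_force: 0.0
```

send_rows:
  plan:
    - [[0, 0, -1], [0, 0, 0.1]]
    - [[0, 0, 0], [0, 0, 0.1]]
    - [[0, 0, 0], [0, 0, 0.1]]
    - [[0, 0, 0], [0, 0, 0.1]]
    - [[0, 0, 0], [0, 0, 0.1]]
    - [[0, 0, 0], [0, 0, 0.1]]
    - [[0, 0, 0], [0, 0, 0.1]]
    - [[0, 0, 0], [0, 0, 0.1]]
    - [[0, 1, 0], [0, 0, 0]]
    - [[0, 1, 0], [0, 0, 0]]
  gripper: 1

```text
time: 12.6
tool_pos: [0.428, 0.1552, 0.2435]
tool_rot: [3.142, -0.001, -0.102]
contact_force: [0.1, -1.3, 0.3]
opening: 0.092
grip_force: 0.0
```

send_rows:
  plan:
    - [[0.19, 1, 0], [0, 0, 0]]
    - [[0.19, 1, 0], [0, 0, 0]]
    - [[0.19, 1, 0], [0, 0, 0]]
    - [[0.19, 1, 0], [0, 0, 0]]
    - [[0.19, 1, 0], [0, 0, 0]]
    - [[0.19, 1, 0], [0, 0, 0]]
    - [[0.19, 1, 0], [0, 0, 0]]
    - [[0.19, 1, 0], [0, 0, 0]]
    - [[0.19, 1, 0], [0, 0, 0]]
    - [[0.19, 1, 0], [0, 0, 0]]

```text
time: 13.85
tool_pos: [0.4498, -0.0988, 0.2437]
tool_rot: [3.141, -0.001, -0.103]
contact_force: [1.0, -0.7, -0.6]
opening: 0.0915
grip_force: 0.0
```

Run:
```python
from h import *
im,d,w=shot("top"); np.savez("top1.npz",im=im,d=d,w=w); cv2.imwrite("pics/top1.png",cv2.resize(im[60:320,80:420],None,fx=2,fy=2))
st()
a=-.1025; ex=np.array([np.cos(a),np.sin(a)]); ey=np.array([-ex[1],ex[0]])
m=np.zeros(w.shape[:2],bool); m[100:300,100:290]=1
C=np.stack([w[...,:2]@ex,w[...,:2]@ey,w[...,2]],-1)
def band(lo,hi,x0=.47,x1=.66,y0=.12,y1=.38):
    return C[m&(C[...,2]>lo)&(C[...,2]<hi)&(C[...,0]>x0)&(C[...,0]<x1)&(C[...,1]>y0)&(C[...,1]<y1)]
q=band(.112,.124); print("pair back",cv2.minEnclosingCircle(q[:,:2].astype(np.float32)),len(q))
q=band(.064,.076)
for s in (0,1):
    r=q[(q[:,1]>.25)==s]; print("rim band",s,len(r), r.min(0) if len(r) else 0,r.max(0) if len(r) else 0, cv2.minEnclosingCircle(r[:,:2].astype(np.float32)) if len(r) else 0)
```

```text
time 13.9
qpos [-0.3865  0.2101  1.6597 -0.0018  1.27    1.2888]
tool_pos [ 0.4502 -0.1013  0.2436]
tool_rot [ 3.1395e+00 -1.3000e-03 -1.0400e-01]
contact_force [ 1.1812 -2.3476 -0.2371]
opening 0.0918
grip_force 0.0
pair back ((0.5387402176856995, 0.31354036927223206), 0.03242873027920723) 565
rim band 0 540 [0.50928238 0.13917648 0.06402599] [0.6014077  0.22620513 0.07594467] ((0.5555490255355835, 0.18022987246513367), 0.04702538251876831)
rim band 1 96 [0.49223338 0.26713466 0.06773536] [0.58501406 0.35566742 0.07592226] ((0.5385133624076843, 0.3133537471294403), 0.04733623191714287)
```

View pics/top1.png

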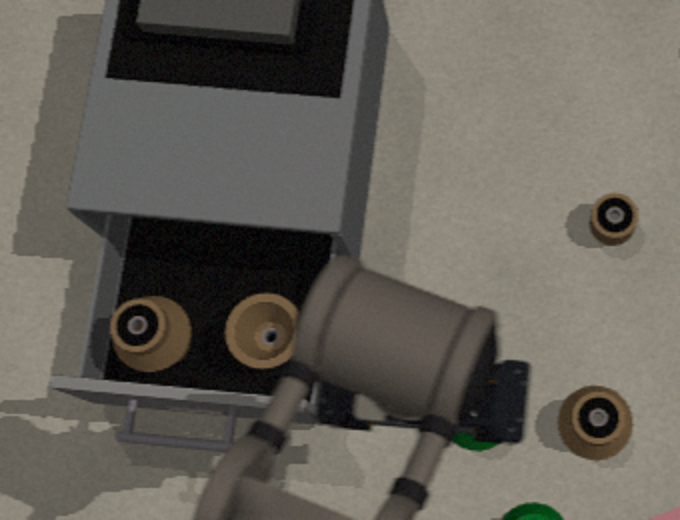

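The top view shows the drawer out. The pair is at crop (140,325), the mouth-up single wheel at (263,330) is partly hidden by the arm, and the loose tan wheel is at (597,420). Now over to the loose wheel.

send_rows:
  plan:
    - [[0.17, 0.9, 0], [0, 0, 0]]
    - [[0.17, 0.9, 0], [0, 0, 0]]
    - [[0.17, 0.9, 0], [0, 0, 0]]
    - [[0.17, 0.9, 0], [0, 0, 0]]
    - [[0.17, 0.9, 0], [0, 0, 0]]
    - [[0.17, 0.9, 0], [0, 0, 0]]
    - [[0.17, 0.9, 0], [0, 0, 0]]
    - [[0.18, 0.8, 0.4], [0, 0, 0]]
    - [[0, 0, 0.8], [0, 0, 0]]
    - [[0, 0, 0.8], [0, 0, 0]]

```text
time: 15.15
tool_pos: [0.4655, -0.2788, 0.1915]
tool_rot: [-3.141, 0.001, -0.103]
contact_force: [-0.3, -0.5, -0.2]
opening: 0.0915
grip_force: 0.0
```

send_rows:
  plan:
    - [[0, 0, 0.8], [0, 0, 0]]
    - [[0, 0, 0.8], [0, 0, 0]]
    - [[0, 0, 0.5], [0, 0, 0]]
    - [[0, 0, 0], [0, 0, 0]]
    - [[0, 0, 0], [0, 0, 0]]
    - [[0, 0, 0], [0, 0, 0]]
    - [[0, 0, 0], [0, 0, 0]]
    - [[0, 0, 0], [0, 0, 0]]
    - [[0, 0, 0], [0, 0, 0]]
    - [[0, 0, 0], [0, 0, 0]]

```text
time: 16.4
tool_pos: [0.4657, -0.278, 0.1405]
tool_rot: [3.141, -0.0, -0.103]
contact_force: [-0.2, 0.6, -0.5]
opening: 0.0921
grip_force: 0.0
```

Run:
```python
from h import *
im,d,w=shot("side"); np.savez("side1.npz",im=im,d=d,w=w)
c=(.466,-.28)
print("side loose top",disc(w,.045,.052,c,.05),disc(w,-.01,.02,c,.06))
f=np.load("top1.npz")["w"]; print("top1 loose",disc(f,.042,.056,c,.06))
st()
```

```text
side loose top [ 4.687e-01 -2.743e-01  3.390e-02  4.670e-02  1.290e+02] [ 4.658e-01 -2.800e-01  5.980e-02  3.900e-03  4.840e+02]
top1 loose [ 4.662e-01 -2.797e-01  3.210e-02  4.810e-02  5.210e+02]
time 16.45
qpos [-6.7950e-01  4.5660e-01  1.6011e+00 -1.0000e-04  1.0839e+00  9.9400e-01]
tool_pos [ 0.4657 -0.278   0.1405]
tool_rot [ 3.1415  0.     -0.1027]
contact_force [ 0.4733 -0.3652 -0.0558]
opening 0.0921
grip_force 0.0
```

send_rows:
  plan:
    - [[0.03, 0.07, 0.6], [0, 0, 0]]
    - [[0, 0, 0.6], [0, 0, 0]]
    - [[0, 0, 0.6], [0, 0, 0]]
    - [[0, 0, 0.6], [0, 0, 0]]
    - [[0, 0, 0.6], [0, 0, 0]]
    - [[0, 0, 0.5], [0, 0, 0]]
    - [[0, 0, 0.4], [0, 0, 0]]
    - [[0, 0, 0.3], [0, 0, 0]]
    - [[0, 0, 0.1], [0, 0, 0]]
    - [[0, 0, 0], [0, 0, 0]]

```text
time: 17.7
tool_pos: [0.4664, -0.2799, 0.0331]
tool_rot: [3.141, -0.0, -0.103]
contact_force: [-0.1, 1.0, -0.6]
opening: 0.0921
grip_force: 0.0
```

send_rows:
  plan:
    - [[0, 0, 0], [0, 0, 0]]
    - [[0, 0, 0], [0, 0, 0]]
    - [[0, 0, 0], [0, 0, 0]]
    - [[0, 0, 0], [0, 0, 0]]
    - [[0, 0, 0], [0, 0, 0]]
    - [[0, 0, 0], [0, 0, 0]]
    - [[0, 0, 0], [0, 0, 0]]
    - [[0, 0, 0], [0, 0, 0]]
    - [[0, 0, 0], [0, 0, 0]]
    - [[0, 0, 0], [0, 0, 0]]
  gripper: -0.1
  force: 20

```text
time: 18.95
tool_pos: [0.4663, -0.28, 0.0331]
tool_rot: [3.141, -0.0, -0.103]
contact_force: [0.2, -0.9, 3.8]
opening: 0.0635
grip_force: 19.5
```

send_rows:
  plan:
    - [[0, 0, -0.2], [0, 0, 0]]
    - [[0, 0, -0.4], [0, 0, 0]]
    - [[0, 0, -0.8], [0, 0, 0]]
    - [[0, 0, -1], [0, 0, 0]]
    - [[0, 0, -1], [0, 0, 0]]
    - [[0, 0, -1], [0, 0, 0]]
    - [[0, 0, -1], [0, 0, 0]]
    - [[0, 0, -1], [0, 0, 0]]
    - [[0, 0, -1], [0, 0, 0]]
    - [[0, 0, -0.6], [0, 0, 0]]

```text
time: 20.2
tool_pos: [0.4663, -0.2798, 0.2344]
tool_rot: [3.141, -0.001, -0.103]
contact_force: [0.1, -0.3, -3.3]
opening: 0.0636
grip_force: 19.6
```

Run:
```python
from h import *
from scipy.optimize import least_squares
im,d,w=shot("top"); np.savez("top2.npz",im=im,d=d,w=w)
im2,d2,w2=shot("side"); np.savez("side2.npz",im=im2,d=d2,w=w2)
cv2.imwrite("pics/2.png",np.hstack([cv2.resize(im[130:230,90:270],(400,222)),cv2.resize(im2[220:320,200:380],(400,222))]))
s=st()
c=(.571,.123)
for n,ww in (("top",w),("side",w2)):
  for lo,hi in ((.066,.074),(.064,.076)):
    m=(ww[...,2]>lo)&(ww[...,2]<hi)&(np.hypot(ww[...,0]-c[0],ww[...,1]-c[1])<.055); q=ww[m]
    e=cv2.minEnclosingCircle(q[:,:2].astype(np.float32))
    r=np.hypot(*(q[:,:2]-e[0]).T); k=r>.03
    g=least_squares(lambda p:np.hypot(q[k,0]-p[0],q[k,1]-p[1])-.0415,e[0],loss="soft_l1",f_scale=.003)
    print(n,len(q),np.round(e[0],4),round(e[1],4),np.round(g.x,4))
print("pair top",disc(w,.112,.124,(.568,.257),.05))
t=s["tool_pos"]; 
for lo,hi in ((.2,.25),):
  print("held top view",disc(w,t[2]-.04,t[2]+.02,t[:2],.06))
  q=w2[(np.hypot(w2[...,0]-t[0],w2[...,1]-t[1])<.06)&(w2[...,2]<t[2]+.0)]; q=q[q[:,2]>.1]; print("held side",q.min(0),q.max(0))
  b=q[q[:,2]<q[:,2].min()+.004]; print("rim low",cv2.minEnclosingCircle(b[:,:2].astype(np.float32)),len(b))
```

```text
time 20.3
qpos [-0.6814  0.3699  1.4601  0.      1.3086  0.9921]
tool_pos [ 0.4667 -0.2801  0.2346]
tool_rot [ 3.1399e+00 -2.6000e-03 -1.0270e-01]
contact_force [ 0.3362 -0.3261 -2.4756]
opening 0.0636
grip_force 19.5599
top 504 [0.5714 0.1223] 0.047 [0.5709 0.122 ]
top 583 [0.5714 0.1223] 0.047 [0.5707 0.1217]
side 372 [0.5732 0.1251] 0.0489 [0.5731 0.1253]
side 465 [0.5737 0.1247] 0.0493 [0.5733 0.126 ]
pair top [5.679e-01 2.566e-01 3.300e-02 1.178e-01 5.620e+02]
held top view [ 4.469e-01 -2.785e-01  4.200e-02  2.243e-01  4.670e+02]
held side [ 0.42424559 -0.29402409  0.19962177] [ 0.5151049  -0.22806372  0.23438121]
rim low ((0.468828946352005, -0.26740169525146484), 0.04476401209831238) 39
```

View pics/2.png

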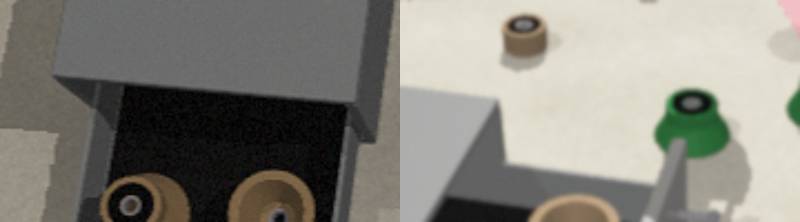

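The view shows the single wheel in the drawer at crop (270,203), mouth-up and unoccluded, with the pair beside it at (140,205). The top camera puts the mate at (0.5714, 0.1223), radius 47 mm. Carrying the wheel over.

send_rows:
  plan:
    - [[0.13, -0.3, 0], [0, 0, 0]]
    - [[0.13, -0.6, 0], [0, 0, 0]]
    - [[0.13, -0.9, 0], [0, 0, 0]]
    - [[0.13, -1, 0], [0, 0, 0]]
    - [[0.13, -1, 0], [0, 0, 0]]
    - [[0.13, -1, 0], [0, 0, 0]]
    - [[0.13, -1, 0], [0, 0, 0]]
    - [[0.13, -1, 0], [0, 0, 0]]
    - [[0.13, -1, 0], [0, 0, 0]]
    - [[0.13, -1, 0], [0, 0, 0]]

```text
time: 21.55
tool_pos: [0.5209, -0.0622, 0.2322]
tool_rot: [-3.141, 0.002, -0.102]
contact_force: [-0.1, 0.4, -2.3]
opening: 0.0634
grip_force: 19.6
```

send_rows:
  plan:
    - [[0.13, -1, 0], [0, 0, 0]]
    - [[0.13, -1, 0], [0, 0, 0]]
    - [[0.13, -1, 0], [0, 0, 0]]
    - [[0.13, -1, 0], [0, 0, 0]]
    - [[0.13, -1, 0], [0, 0, 0]]
    - [[0.13, -1, 0], [0, 0, 0]]
    - [[0.13, -0.9, 0], [0, 0, 0]]
    - [[0.13, -0.5, 0], [0, 0, 0]]
    - [[0.13, -0.24, 0], [0, 0, 0]]
    - [[0.06, 0, 0], [0, 0, 0]]

```text
time: 22.8
tool_pos: [0.5714, 0.1226, 0.2326]
tool_rot: [3.141, 0.0, -0.102]
contact_force: [-0.9, -0.1, -3.3]
opening: 0.0633
grip_force: 19.6
```

send_rows:
  plan:
    - [[0, 0, 0.3], [0, 0, 0]]
    - [[0, 0, 0.5], [0, 0, 0]]
    - [[0, 0, 0.5], [0, 0, 0]]
    - [[0, 0, 0.5], [0, 0, 0]]
    - [[0, 0, 0.5], [0, 0, 0]]
    - [[0, 0, 0.5], [0, 0, 0]]
    - [[0, 0, 0.5], [0, 0, 0]]
    - [[0, 0, 0.5], [0, 0, 0]]
    - [[0, 0, 0.3], [0, 0, 0]]
    - [[0, 0, 0], [0, 0, 0]]

```text
time: 24.05
tool_pos: [0.571, 0.1225, 0.1298]
tool_rot: [3.141, 0.001, -0.103]
contact_force: [-0.6, 0.7, -3.7]
opening: 0.0635
grip_force: 19.6
```

Run:
```python
from h import *
s=st()
im2,d2,w2=shot("side"); np.savez("side3.npz",im=im2,d=d2,w=w2)
im,d,w=shot("top"); np.savez("top3.npz",im=im,d=d,w=w)
K,R,t=cam("side")
u=K@(R@np.array([.5714,.1223,.09])+t); u=(u[:2]/u[2]).astype(int); print(u)
a=im2[u[1]-50:u[1]+50,u[0]-66:u[0]+66]
K,R,t=cam("top")
u=K@(R@np.array([.5714,.1223,.09])+t); u=(u[:2]/u[2]).astype(int); print(u)
b=im[u[1]-50:u[1]+50,u[0]-66:u[0]+66]
cv2.imwrite("pics/3.png",np.hstack([cv2.resize(x,(396,300),interpolation=2) for x in (a,b)]))
```

```text
time 24.05
qpos [ 8.0200e-02  5.3830e-01  1.4908e+00 -1.0000e-04  1.1137e+00  1.7537e+00]
tool_pos [0.571  0.1225 0.1298]
tool_rot [ 3.1413e+00  1.1000e-03 -1.0270e-01]
contact_force [-0.5762  0.7213 -3.6573]
opening 0.0635
grip_force 19.5606
[277 313]
[209 222]
```

View pics/3.png

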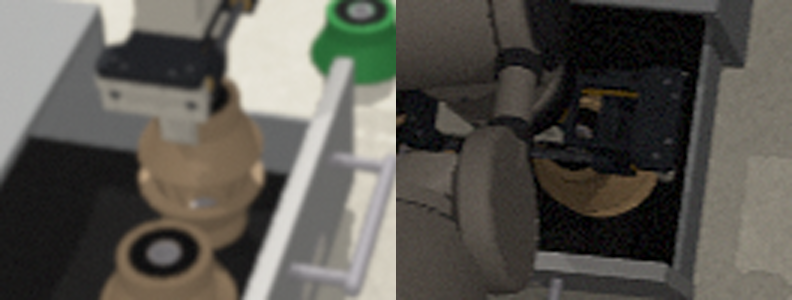

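The side crop shows the held wheel hanging level about 27 mm above the mate, roughly coaxial around crop (200,165), with the pair at (160,250). I'll compare the two rims in the side depth map.

Run:
```python
from h import *
from scipy.optimize import least_squares
def fit(w,lo,hi,c=(.572,.124)):
    m=(w[...,2]>lo)&(w[...,2]<hi)&(np.hypot(w[...,0]-c[0],w[...,1]-c[1])<.055); q=w[m]
    # profile: outer flare radius as function of z is same mirrored; use near outer points
    r=np.hypot(q[:,0]-c[0],q[:,1]-c[1]); k=(r>.040)
    q=q[k]
    if len(q)<6: return len(q)
    g=least_squares(lambda p:np.hypot(q[:,0]-p[0],q[:,1]-p[1])-p[2],[*c,.045],loss="soft_l1",f_scale=.002)
    h=least_squares(lambda p:np.hypot(q[:,0]-p[0],q[:,1]-p[1])-.0455,c,loss="soft_l1",f_scale=.002)
    return len(q),np.round(g.x,4),np.round(h.x,4),"x",np.round([q[:,0].min(),q[:,0].max(),q[:,1].max(),q[:,1].min()],4)
for n in ("side","top"):
    w=np.load(n+"3.npz")["w"]
    print(n)
    for z in np.arange(.056,.112,.004): print(round(z,3),fit(w,z,z+.004))
```

```text
side
0.056 (15, array([0.5729, 0.1242, 0.0417]), array([0.5735, 0.1201]), 'x', array([0.5405, 0.5984, 0.1673, 0.1498]))
0.06 (20, array([0.5735, 0.1245, 0.0443]), array([0.5736, 0.1232]), 'x', array([0.5328, 0.6161, 0.169 , 0.137 ]))
0.064 (93, array([0.5729, 0.1244, 0.044 ]), array([0.5736, 0.1229]), 'x', array([0.5275, 0.6201, 0.172 , 0.1036]))
0.068 (78, array([0.5734, 0.1246, 0.0438]), array([0.5735, 0.1224]), 'x', array([0.5288, 0.6181, 0.1713, 0.1064]))
0.072 0
0.076 0
0.08 0
0.084 0
0.088 0
0.092 (18, array([0.573 , 0.1224, 0.0465]), array([0.5729, 0.1236]), 'x', array([0.5266, 0.6145, 0.1703, 0.1298]))
0.096 (81, array([0.5727, 0.1244, 0.0456]), array([0.5726, 0.1245]), 'x', array([0.5265, 0.6163, 0.1723, 0.0996]))
0.1 (101, array([0.5731, 0.1245, 0.0441]), array([0.5733, 0.1229]), 'x', array([0.5276, 0.6178, 0.1729, 0.1062]))
0.104 (77, array([0.5726, 0.1243, 0.0424]), array([0.5731, 0.1205]), 'x', array([0.5289, 0.6155, 0.1716, 0.1035]))
0.108 (33, array([0.5721, 0.1252, 0.0406]), array([0.5727, 0.1193]), 'x', array([0.5307, 0.6128, 0.1708, 0.1125]))
top
0.056 0
0.06 0
0.064 (19, array([0.5724, 0.1243, 0.0441]), array([0.5738, 0.1248]), 'x', array([0.5274, 0.5565, 0.1384, 0.084 ]))
0.068 (60, array([0.5728, 0.1249, 0.0461]), array([0.5723, 0.1247]), 'x', array([0.5242, 0.5586, 0.147 , 0.0785]))
0.072 (13, array([0.5706, 0.1264, 0.0447]), array([0.5713, 0.1269]), 'x', array([0.526 , 0.5601, 0.1274, 0.0804]))
0.076 0
0.08 0
0.084 0
0.088 0
0.092 0
0.096 (9, array([0.5769, 0.1236, 0.0509]), array([0.5701, 0.1232]), 'x', array([0.5258, 0.5449, 0.1568, 0.0839]))
0.1 (57, array([0.5709, 0.1232, 0.0452]), array([0.5713, 0.1232]), 'x', array([0.5252, 0.6142, 0.1692, 0.0788]))
0.104 (56, array([0.5708, 0.123 , 0.0433]), array([0.5734, 0.1225]), 'x', array([0.525 , 0.6134, 0.165 , 0.0805]))
0.108 (41, array([0.5712, 0.1231, 0.0419]), array([0.575 , 0.1234]), 'x', array([0.5265, 0.6129, 0.1614, 0.084 ]))
```

The held wheel and the mate agree to about 0.5 mm. Lowering gently.

send_rows:
  plan:
    - [[0.02, 0, 0.15], [0, 0, 0]]
    - [[0, 0, 0.2], [0, 0, 0]]
    - [[0, 0, 0.2], [0, 0, 0]]
    - [[0, 0, 0.2], [0, 0, 0]]
    - [[0, 0, 0.1], [0, 0, 0]]
    - [[0, 0, 0.05], [0, 0, 0]]
    - [[0, 0, 0.05], [0, 0, 0]]
    - [[0, 0, 0.02], [0, 0, 0]]
    - [[0, 0, 0.02], [0, 0, 0]]
    - [[0, 0, 0], [0, 0, 0]]

```text
time: 25.4
tool_pos: [0.5718, 0.1224, 0.1057]
tool_rot: [3.142, -0.0, -0.103]
contact_force: [-0.5, 0.6, -2.7]
opening: 0.0631
grip_force: 19.6
```

send_rows:
  plan:
    - [[0, 0, 0.02], [0, 0, 0]]
    - [[0, 0, 0.02], [0, 0, 0]]
    - [[0, 0, 0.02], [0, 0, 0]]
    - [[0, 0, 0.01], [0, 0, 0]]
    - [[0, 0, 0], [0, 0, 0]]
    - [[0, 0, 0], [0, 0, 0]]
    - [[0, 0, 0], [0, 0, 0]]
    - [[0, 0, 0], [0, 0, 0]]
    - [[0, 0, 0], [0, 0, 0]]
    - [[0, 0, 0], [0, 0, 0]]

```text
time: 26.65
tool_pos: [0.5718, 0.1225, 0.1039]
tool_rot: [3.142, -0.0, -0.103]
contact_force: [-0.4, -0.5, -2.7]
opening: 0.0635
grip_force: 19.6
```

send_rows:
  plan:
    - [[0, 0, 0.02], [0, 0, 0]]
    - [[0, 0, 0.01], [0, 0, 0]]
    - [[0, 0, 0.01], [0, 0, 0]]
    - [[0, 0, 0.01], [0, 0, 0]]
    - [[0, 0, 0], [0, 0, 0]]
    - [[0, 0, 0], [0, 0, 0]]
    - [[0, 0, 0], [0, 0, 0]]
    - [[0, 0, 0], [0, 0, 0]]
    - [[0, 0, 0], [0, 0, 0]]
    - [[0, 0, 0], [0, 0, 0]]

```text
time: 27.9
tool_pos: [0.5721, 0.1225, 0.1031]
tool_rot: [-3.142, -0.001, -0.103]
contact_force: [-2.2, 0.0, 5.2]
opening: 0.0637
grip_force: 19.7
```

send_rows:
  plan:
    - [[0, 0, 0], [0, 0, 0]]
    - [[0, 0, 0], [0, 0, 0]]
    - [[0, 0, 0], [0, 0, 0]]
    - [[0, 0, 0], [0, 0, 0]]
    - [[0, 0, 0], [0, 0, 0]]
    - [[0, 0, 0], [0, 0, 0]]
    - [[0, 0, 0], [0, 0, 0]]
    - [[0, 0, 0], [0, 0, 0]]
    - [[0, 0, 0], [0, 0, 0]]
    - [[0, 0, 0], [0, 0, 0]]
  force: 3

```text
time: 29.15
tool_pos: [0.5721, 0.1225, 0.1028]
tool_rot: [3.142, -0.001, -0.103]
contact_force: [0.7, -0.7, 5.0]
opening: 0.0639
grip_force: 3.8
```

send_rows:
  plan:
    - [[0, 0, 0], [0, 0, 0]]
    - [[0, 0, 0], [0, 0, 0]]
    - [[0, 0, 0], [0, 0, 0]]
    - [[0, 0, 0], [0, 0, 0]]
    - [[0, 0, -0.1], [0, 0, 0]]
    - [[0, 0, -0.2], [0, 0, 0]]
    - [[0, 0, -0.3], [0, 0, 0]]
    - [[0, 0, -0.4], [0, 0, 0]]
    - [[0, 0, -0.6], [0, 0, 0]]
    - [[0, 0, -0.8], [0, 0, 0]]
  gripper: 0.65

```text
time: 30.4
tool_pos: [0.5717, 0.1224, 0.1638]
tool_rot: [3.141, 0.0, -0.103]
contact_force: [0.8, -0.1, -0.1]
opening: 0.0759
grip_force: 0.0
```

send_rows:
  plan:
    - [[0, 0, -1], [0, 0, 0]]
    - [[0, 0, -1], [0, 0, 0]]
    - [[-0.9, -0.34, 0], [0, 0, 0]]
    - [[-0.9, -0.34, 0], [0, 0, 0]]
    - [[-0.9, -0.34, 0], [0, 0, 0]]
    - [[-0.9, -0.34, 0], [0, 0, 0]]
    - [[-0.9, -0.34, 0], [0, 0, 0]]
    - [[-0.9, -0.34, 0], [0, 0, 0]]
    - [[-0.9, -0.34, 0], [0, 0, 0]]
    - [[-0.98, -0.36, 0], [0, 0, 0]]

```text
time: 31.65
tool_pos: [0.3973, 0.2096, 0.2137]
tool_rot: [-3.141, -0.001, -0.103]
contact_force: [0.3, 0.3, -0.3]
opening: 0.0754
grip_force: 0.0
```

Run:
```python
from h import *
s=st()
im2,d2,w2=shot("side"); im,d,w=shot("top")
for n,ww in (("top",w),("side",w2)):
    print(n,"stack back",disc(ww,.112,.124,(.572,.123),.045),"rim",disc(ww,.064,.078,(.572,.123),.055),"pair back",disc(ww,.112,.124,(.568,.257),.045))
m=(w[...,2]>.113)&(w[...,2]<.123)&(np.hypot(w[...,0]-.572,w[...,1]-.123)<.04); q=w[m]
if len(q)>20: print("tilt",np.linalg.lstsq(np.c_[q[:,:2]-q[:,:2].mean(0),np.ones(len(q))],q[:,2],rcond=None)[0])
a=im2[245:345,200:332]; b=im[160:260,120:252]
cv2.imwrite("pics/4.png",np.hstack([cv2.resize(x,(396,300),interpolation=2) for x in (a,b)]))
```

```text
time 31.65
qpos [ 3.1460e-01  2.1480e-01  1.7410e+00 -1.0000e-04  1.1843e+00  1.9884e+00]
tool_pos [0.3973 0.2096 0.2137]
tool_rot [-3.141e+00 -1.400e-03 -1.030e-01]
contact_force [ 0.3424  0.2586 -0.2679]
opening 0.0754
grip_force 0.0
top stack back [5.715e-01 1.228e-01 3.260e-02 1.180e-01 5.600e+02] rim [5.708e-01 1.219e-01 4.740e-02 7.430e-02 1.370e+02] pair back [5.678e-01 2.569e-01 3.290e-02 1.178e-01 5.690e+02]
side stack back [5.740e-01 1.262e-01 3.360e-02 1.159e-01 4.350e+02] rim [5.735e-01 1.284e-01 4.780e-02 7.230e-02 2.540e+02] pair back [5.695e-01 2.597e-01 3.350e-02 1.160e-01 5.620e+02]
tilt [ 0.00442851 -0.00278564  0.11806364]
```

View pics/4.png

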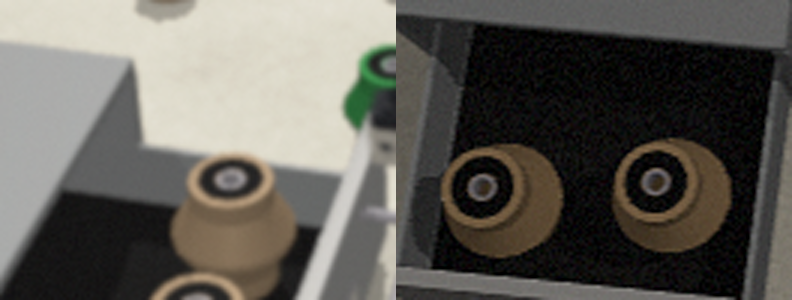

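Both crops show the new stack square and level: its back is at z 0.118 with the same look as the stored pair. Now close the fingers, go down in front of the bar and push the drawer shut slowly.

send_rows:
  plan:
    - [[0, 0, 0], [0, 0, 0]]
    - [[0, 0, 0.5], [0, 0, 0]]
    - [[0, 0, 0.6], [0, 0, 0]]
    - [[0, 0, 0.6], [0, 0, 0]]
    - [[0, 0, 0.6], [0, 0, 0]]
    - [[0, 0, 0.6], [0, 0, 0]]
    - [[0, 0, 0.6], [0, 0, 0]]
    - [[0, 0, 0.6], [0, 0, 0]]
    - [[0, 0, 0.5], [0, 0, 0]]
    - [[0, 0, 0], [0, 0, 0]]
  gripper: -1
  force: 20

```text
time: 33.0
tool_pos: [0.3973, 0.2088, 0.0965]
tool_rot: [3.14, 0.002, -0.103]
contact_force: [-0.1, -0.1, -0.1]
opening: 0.0003
grip_force: 0.0
```

send_rows:
  plan:
    - [[0.1, 0, 0], [0, 0, 0]]
    - [[0.1, 0, 0], [0, 0, 0]]
    - [[0.1, 0, 0], [0, 0, 0]]
    - [[0.1, 0, 0], [0, 0, 0]]
    - [[0.1, 0, 0], [0, 0, 0]]
    - [[0.1, 0, 0], [0, 0, 0]]
    - [[0.1, 0, 0], [0, 0, 0]]
    - [[0.1, 0, 0], [0, 0, 0]]
    - [[0.1, 0, 0], [0, 0, 0]]
    - [[0.12, 0, 0], [0, 0, 0]]

```text
time: 34.25
tool_pos: [0.4231, 0.2066, 0.0976]
tool_rot: [3.141, 0.0, -0.103]
contact_force: [-1.2, 0.1, -1.3]
opening: 0.0006
grip_force: 0.8
```

send_rows:
  plan:
    - [[0.14, 0, 0], [0, 0, 0]]
    - [[0.16, 0, 0], [0, 0, 0]]
    - [[0.18, 0, 0], [0, 0, 0]]
    - [[0.2, 0, 0], [0, 0, 0]]
    - [[0.2, 0, 0], [0, 0, 0]]
    - [[0.22, 0, 0], [0, 0, 0]]
    - [[0.22, 0, 0], [0, 0, 0]]
    - [[0.22, 0, 0], [0, 0, 0]]
    - [[0.22, 0, 0], [0, 0, 0]]
    - [[0.24, 0, 0], [0, 0, 0]]

```text
time: 35.5
tool_pos: [0.4732, 0.2014, 0.0976]
tool_rot: [3.141, 0.0, -0.103]
contact_force: [-1.9, 0.0, -1.1]
opening: 0.0002
grip_force: 0.9
```

send_rows:
  plan:
    - [[0.24, 0, 0], [0, 0, 0]]
    - [[0.24, 0, 0], [0, 0, 0]]
    - [[0.24, 0, 0], [0, 0, 0]]
    - [[0.24, 0, 0], [0, 0, 0]]
    - [[0.24, 0, 0], [0, 0, 0]]
    - [[0.24, 0, 0], [0, 0, 0]]
    - [[0.24, 0, 0], [0, 0, 0]]
    - [[0.24, 0, 0], [0, 0, 0]]
    - [[0.24, 0, 0], [0, 0, 0]]
    - [[0.24, 0, 0], [0, 0, 0]]

```text
time: 36.75
tool_pos: [0.533, 0.1953, 0.0977]
tool_rot: [3.141, -0.0, -0.103]
contact_force: [-2.8, -0.7, -0.5]
opening: 0.0003
grip_force: 0.9
```

send_rows:
  plan:
    - [[0.24, 0, 0], [0, 0, 0]]
    - [[0.24, 0, 0], [0, 0, 0]]
    - [[0.24, 0, 0], [0, 0, 0]]
    - [[0.24, 0, 0], [0, 0, 0]]
    - [[0.24, 0, 0], [0, 0, 0]]
    - [[0.24, 0, 0], [0, 0, 0]]
    - [[0.24, 0, 0], [0, 0, 0]]
    - [[0.22, 0, 0], [0, 0, 0]]
    - [[0.18, 0, 0], [0, 0, 0]]
    - [[0.12, 0, 0], [0, 0, 0]]

```text
time: 38.0
tool_pos: [0.5877, 0.1898, 0.0978]
tool_rot: [-3.141, -0.0, -0.103]
contact_force: [-1.6, -0.2, -0.0]
opening: 0.0003
grip_force: 0.8
```

send_rows:
  plan:
    - [[0.12, 0, 0], [0, 0, 0]]
    - [[0.12, 0, 0], [0, 0, 0]]
    - [[0.12, 0, 0], [0, 0, 0]]
    - [[0.12, 0, 0], [0, 0, 0]]
    - [[0.12, 0, 0], [0, 0, 0]]
    - [[0.12, 0, 0], [0, 0, 0]]
    - [[0.1, 0, 0], [0, 0, 0]]
    - [[0.1, 0, 0], [0, 0, 0]]
    - [[0.1, 0, 0], [0, 0, 0]]
    - [[0.08, 0, 0], [0, 0, 0]]

```text
time: 39.25
tool_pos: [0.6149, 0.1869, 0.0977]
tool_rot: [-3.142, -0.0, -0.103]
contact_force: [-1.6, -0.3, 0.7]
opening: 0.0005
grip_force: 0.8
```

send_rows:
  plan:
    - [[0.05, 0, 0], [0, 0, 0]]
    - [[0.05, 0, 0], [0, 0, 0]]
    - [[0.04, 0, 0], [0, 0, 0]]
    - [[0.04, 0, 0], [0, 0, 0]]
    - [[0.03, 0, 0], [0, 0, 0]]
    - [[0.03, 0, 0], [0, 0, 0]]
    - [[0, 0, 0], [0, 0, 0]]
    - [[0, 0, 0], [0, 0, 0]]
    - [[0, 0, 0], [0, 0, 0]]
    - [[0, 0, 0], [0, 0, 0]]

```text
time: 40.5
tool_pos: [0.6208, 0.1862, 0.0977]
tool_rot: [3.141, -0.0, -0.103]
contact_force: [0.2, -0.9, 0.7]
opening: 0.0004
grip_force: 0.0
```

send_rows:
  plan:
    - [[0.03, 0, 0], [0, 0, 0]]
    - [[0.03, 0, 0], [0, 0, 0]]
    - [[0.03, 0, 0], [0, 0, 0]]
    - [[0.03, 0, 0], [0, 0, 0]]
    - [[0, 0, 0], [0, 0, 0]]
    - [[0, 0, 0], [0, 0, 0]]
    - [[0, 0, 0], [0, 0, 0]]
    - [[0, 0, 0], [0, 0, 0]]
    - [[0, 0, 0], [0, 0, 0]]
    - [[0, 0, 0], [0, 0, 0]]

```text
time: 41.75
tool_pos: [0.6222, 0.1861, 0.0976]
tool_rot: [3.141, 0.003, -0.102]
contact_force: [-7.1, -0.4, 4.7]
opening: 0.0003
grip_force: 3.5
```

The force has risen to 7 N against the stop. Press lightly once more, then back off and check.

send_rows:
  plan:
    - [[0.03, 0, 0], [0, 0, 0]]
    - [[0, 0, 0], [0, 0, 0]]
    - [[0, 0, 0], [0, 0, 0]]
    - [[0, 0, 0], [0, 0, 0]]
    - [[-0.1, 0, 0], [0, 0, 0]]
    - [[-0.3, 0, 0], [0, 0, 0]]
    - [[-0.8, 0, 0], [0, 0, 0]]
    - [[-1, 0, 0], [0, 0, 0]]
    - [[-1, 0, 0], [0, 0, 0]]
    - [[-1, 0, -0.5], [0, 0, 0]]

```text
time: 43.0
tool_pos: [0.5185, 0.1966, 0.1096]
tool_rot: [3.141, 0.001, -0.103]
contact_force: [0.3, -0.0, -1.2]
opening: 0.0003
grip_force: 0.0
```

send_rows:
  plan:
    - [[0, 0.9, -0.8], [0, 0, 0]]
    - [[0, 0.9, -0.8], [0, 0, 0]]
    - [[0, 0.9, -0.8], [0, 0, 0]]
    - [[0, 0.9, -0.8], [0, 0, 0]]
    - [[0, 0.9, 0], [0, 0, 0]]
    - [[0, 0.9, 0], [0, 0, 0]]
    - [[0, 0.9, 0], [0, 0, 0]]
    - [[0, 0.5, 0], [0, 0, 0]]
    - [[0, 0, 0], [0, 0, 0]]
    - [[0, 0, 0], [0, 0, 0]]

```text
time: 44.25
tool_pos: [0.5025, 0.0281, 0.1902]
tool_rot: [-3.141, -0.0, -0.102]
contact_force: [0.3, -0.2, 0.7]
opening: 0.0004
grip_force: 0.0
```

Run:
```python
from h import *
s=st()
im,d,w=shot("top"); im2,d2,w2=shot("side")
cv2.imwrite("pics/5.png",np.hstack([cv2.resize(x,(400,300)) for x in (im,im2)]))
a=-.1025; ex=np.array([np.cos(a),np.sin(a)]); ey=np.array([-ex[1],ex[0]])
X=w[...,:2]@ex; Y=w[...,:2]@ey; z=w[...,2]
k=(z>.108)&(z<.122)&(X>.55)&(X<.63)&(Y>.2)&(Y<.3); print("bar X",np.percentile(X[k],[2,50,98]),k.sum())
k=(z>.132)&(z<.143)&(X>.55)&(X<.67)&(Y>.15)&(Y<.35); print("front top X",np.percentile(X[k],[2,50,98]) if k.any() else 0)
k=(z>.147)&(z<.155)&(X<.8)&(X>.6)&(Y>.15)&(Y<.35); print("case front X",np.percentile(X[k],[.2,1]))
print("small",disc(w,.028,.04,(.723,-.30),.05))
```

```text
time 44.25
qpos [-9.6600e-02  3.3610e-01  1.6403e+00  2.0000e-04  1.1650e+00  1.5766e+00]
tool_pos [0.5025 0.0281 0.1902]
tool_rot [-3.1414e+00 -2.0000e-04 -1.0250e-01]
contact_force [ 0.3297 -0.2289  0.7013]
opening 0.0004
grip_force 0.0Traceback (most recent call last):
  File "<stdin>", line 7, in <module>
    return _quantile_unchecked(
        a, q, axis, out, overwrite_input, method, keepdims, weights)
    return _ureduce(a,
                    func=_quantile_ureduce_func,
    ...<5 lines>...
                    overwrite_input=overwrite_input,
                    method=method)
    r = func(a, **kwargs)
    result = _quantile(arr,
                       quantiles=q,
    ...<2 lines>...
                       out=out,
                       weights=wgt)
    slices_having_nans = np.isnan(arr[-1, ...])
                                  ~~~^^^^^^^^^
IndexError: index -1 is out of bounds for axis 0 with size 0
```

View pics/5.png

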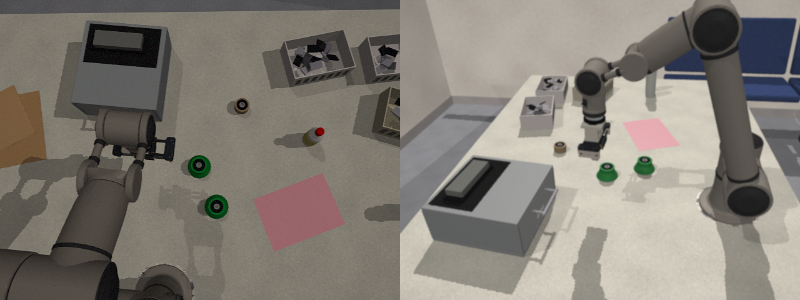

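The side view (right half) shows the drawer flush at (548,205), and the bystanders have not moved. The arm hides the handle from the top camera, so I'll check the closure from the side depth map and compare it with the frame taken when the drawer was open.

Run:
```python
from h import *
im2,d2,w2=shot("side")
a=-.1025; ex=np.array([np.cos(a),np.sin(a)]); ey=np.array([-ex[1],ex[0]])
for n,w in (("now",w2),("open",np.load("side1.npz")["w"])):
    X=w[...,:2]@ex; Y=w[...,:2]@ey; z=w[...,2]
    k=(z>.106)&(z<.121)&(X>.38)&(X<.64)&(Y>.22)&(Y<.28)
    h,e=np.histogram(X[k],np.arange(.38,.66,.004)); print(n,[(round(float(b),3),int(c)) for b,c in zip(e,h) if c>3])
    k=(z>.146)&(z<.156)&(Y>.2)&(Y<.3)&(X<.75); print("case top front X",np.percentile(X[k],.5))
```

```text
now [(0.612, 55), (0.616, 35), (0.62, 25)]
case top front X 0.6625778991120875
open [(0.404, 31), (0.408, 42), (0.412, 35), (0.416, 8), (0.452, 6), (0.456, 39)]
case top front X 0.6633310968721963
```

```bash
python3 -c "
from cell import robot
print(robot.hand_in())"
```

```text
the job is handed in; nothing more can be done
None
```

The loose wheel is set rim on rim on the single wheel and the drawer is pushed shut to its stop; the stack was square and level just before closing but can't be seen now, and I handed the job in at about 44 s.

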